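# Park the lathe carriage and give the two-key start

## Task

With closed fingers gently push the lathe's carriage away from the chuck until it rests against its end stop. Then set one fingertip on each of the two flat start keys of the control box, press both down together, hold them fully down for at least three seconds, and let both spring back up. Only push and press: pick nothing up, leave the domed stop button alone and do not disturb the loose things on the bench.

Things in the scene. Friction and masses are not known exactly. Their poses are not given: they have to be found in the camera images.
- lathe: small cream bench lathe fixed to the table; bed 440 x 50 mm, bed top 70 mm above the table. Origin on the table under the bed's middle; its +y runs along the bed to the headstock and chuck (left of the robot), -y to the tailstock, -x is the side nearest the robot. Headstock top 130 mm, tailstock clamp handle 159 mm above the table
- chuck_face (a point): centre of the chuck's jaws' front face; the dark round chuck is 60 mm across, its axis 115 mm above the table along the lathe's y, its top at 145 mm
- end_stop (a point): rubber-padded chuck-side face of the dark steel end stop clamped across the bed on the tailstock side, 12 mm thick, its top 82 mm above the table; the carriage's 60 mm long base comes to rest against it; the pad gives a few mm when pushed hard and springs back
- tool_post (a point): centre of the steel tool post on the carriage: a block 44 mm (lathe x) by 40 mm (lathe y) by 36 mm tall, from 104 to 140 mm above the table, with a bolt 14 mm across rising to 152 mm at its centre. Push on its flat chuck-side face, which lies 20 mm from this point along the lathe's +y. It stands on the aluminium cross slide (top 104 mm above the table)
- carriage (a joint): position of the carriage along the bed: grows from 0 (near the chuck) to 0.10 m (against the end stop), moving along the lathe's -y. It stays where it is left; about 3 N of friction plus 15 N per m/s
- key_left_top (a point): centre of the flat top of the left (+y) start key (moves with it): a bare-metal push button 26 mm across in a black collar 42 mm across, near the robot-facing edge of the cream control box. Up, it stands 74 mm above the table and 12 mm above its collar; it is pressed straight down
- key_right_top (a point): centre of the flat top of the right (-y) start key (moves with it): a bare-metal push button 26 mm across in a black collar 42 mm across, near the robot-facing edge of the cream control box. Up, it stands 74 mm above the table and 12 mm above its collar; it is pressed straight down. The keys' centres are 58 to 72 mm apart
- key_left (a joint): how far the left start key is pressed: 0 up, 0.008 m fully down (about 1.5 N to start, 5 N at the bottom, springs back up). It makes contact at 0.005 m
- key_right (a joint): how far the right start key is pressed: 0 up, 0.008 m fully down (about 1.5 N to start, 5 N at the bottom, springs back up). It makes contact at 0.005 m
- control_box: cream control box fixed to the table, 130 mm (its x) by 180 mm (its y), 50 mm tall; origin under its centre on the table. The start keys stand in a row along its y, 22 mm from the centre towards the robot
- stop_top (a point): top of the domed black stop button, 40 mm across, 85 mm above the table, at the far right corner of the control box. Not to be pressed
- stop (a joint): how far the stop button is pressed: 0 up, 0.006 m down
- chuck_key: T-shaped steel chuck key lying down, 90 x 70 x 14 mm; loose bystander, origin on its underside near the cross bar
- screwdriver: screwdriver lying down, 170 mm long; loose bystander, origin on its underside
- collet: small stepped steel collet standing on end, 28 mm wide, 48 mm tall; loose bystander, origin under its centre
- oil_bottle: white plastic oil bottle, 40 mm wide, 100 mm tall; loose bystander, origin under its centre
- brass_slug: brass cylinder standing up, 32 mm wide, 50 mm tall; loose bystander, origin under its centre
- wrench: steel wrench lying down, 150 mm long; loose bystander, origin on its underside
- bushing: aluminium ring, 36 mm wide, 30 mm tall; loose bystander, origin under its centre

How it is judged:
On the way, in this order (a step that is already met when the one before it is completed fails the run):
1. the carriage is pushed against its end stop (value of joint carriage above 0.096 m and value of joint each of key_left, key_right below 0.002 m), for 0.2 s.
2. both start keys are held down together (value of joint each of key_left, key_right above 0.005 m), for 2.5 s.
At the end, for the whole second after the job is handed in: The carriage is within 4 mm of its end stop, both start keys have been held at least 5 mm down together for 2.5 s without a break and are up again (within 1.5 mm), the stop button is up, and every loose thing is at rest within 20 mm of where it was (value of joint carriage above 0.096 m and value of joint each of key_left, key_right below 0.0015 m and value of joint stop below 0.002 m and distance of each of chuck_key, screwdriver, collet, oil_bottle, brass_slug, wrench, bushing from where it was at the start of the episode below 0.02 m and linear speed of each of chuck_key, screwdriver, collet, oil_bottle, brass_slug, wrench, bushing below 0.02 m/s); the robot touches nothing.
It fails at once if a start key is pressed before the carriage is parked (value of joint carriage below 0.094 m and value of joint any of key_left, key_right above 0.003 m).
It fails at once if one start key is pressed without the other ((value of joint key_left above 0.005 m and value of joint key_right below 0.001 m) or (value of joint key_right above 0.005 m and value of joint key_left below 0.001 m)).
It fails at once if the stop button is pressed (value of joint stop above 0.003 m).
It fails at once if the lathe or its carriage is rammed or clamped with more than 60 N (contact force between the fingers and lathe above 60 N).
It fails at once if a loose thing is lifted or pushed about (more than 20 mm) (distance of any of chuck_key, screwdriver, collet, oil_bottle, brass_slug, wrench, bushing from where it was at the start of the episode above 0.02 m or height (world z) of any of chuck_key, screwdriver, collet, oil_bottle, brass_slug, wrench, bushing above 0.012 m).
It also fails if it takes over 53 s, if anything falls off the work surface, if the arm or the gripper's body presses on something with over 40 N, if the wrist force passes 120 N, or if a joint passes its speed limit or range.

## Robot

A 7-joint arm with a two-finger parallel gripper is mounted at the origin on the work surface. World frame = base frame: x ahead of the robot, y to its left, z up, the work surface at z = 0. Lengths are in m, angles in rad, forces in N, time in s.
With the tool pointing down it reaches from about 0.425 to 0.925 m from the base axis. Payload 6.8 kg.
Tool frame: the origin (TCP) lies at the very end of the fingers, on their centre line; the grasp point (between the pads) lies 19 mm behind it (ctrl.hold_point_z is the distance from the TCP to the grasp point, in m); z points along the fingers, y is the line along which they close (so a half turn about z gives the same grasp; the last joint's range is limited). The gripper opens to 85 mm and grips with 20 to 120 N. Pads are 22 mm wide; open, the fingers measure 114 mm over their backs; the gripper's body (76 mm by 85 mm) begins 54 mm behind the grasp point. The pads swing forward as they close: fully open they stand 13 mm farther back than shut.
Start: joints at [1.158, 0.477, 0.022, 1.555, -0.011, 1.109, -0.083], TCP at [0.203, -0.644, 0.231] pointing down, gripper open.
Joint ranges: [-2.96, 2.96], [-0.34, 2.1], [-1.41, 1.46], [0.24, 2.44], [-1.37, 4.51], [0.17, 1.92], [-2.96, 2.96]. Speed limits (rad/s): [2.39, 2.39, 3.14, 3.14, 3.14, 3.14, 3.14].

## Interface

Orientations are given as a unit quaternion [w, x, y, z].
In Python, from rig import ctrl gives the robot as it stands.
- The arm moves only by the shell command python3 -m inch 'ROWS' [FORCE]. ROWS is a JSON object of lists of equal length, an entry for each row: "hand": the finger opening in mm, from 0 to 85.4; "delta_pos": the shift along the tool's x, y, z in mm, a list of three; "turn": the turn, a rotation vector about the tool's x, y, z in rad, a list of three. In form: {"hand": [hand, ...], "delta_pos": [[tx, ty, tz], ...], "turn": [[rx, ry, rz], ...]}. A call has 1 to 12 rows; each row is the pose to reach, as a shift and turn from the pose commanded when the call began, along the tool's axes at that moment; what a row does not reach only later rows make up. A row lasts 1/12 s, in which the tool goes at most 41.7 mm and 7.16 degrees, less where a joint would pass 70% of its speed; a pose out of reach is approached as far as the arm can. A call with a gripper value outside its range is refused whole. The fingers move at their own pace and stop on an object; FORCE is the grip in N (left out, the last holds). Time passes only in rows, so rows that repeat a pose let the fingers close. It gives the time, the measured TCP pose, the force, the opening and the grip force at its end, in the units of the state.
- ctrl.read_state(): the state, without advancing time (a new reading comes with each control period).
- ctrl.camera(name): name is "scene" or "top" or "wrist"; returns (picture, depth): 420x560x3 uint8, red, green, blue; 420x560 float32, m along the optical axis (not along the pixel's ray), 0 where there is no reading.
- ctrl.calibration(name): a dict with "intrinsics" (3x3 intrinsics, pixels), "xyz" and "attitude" of the camera in the world; the wrist camera has in their place "hand_eye" (4x4, takes a point from camera to tool coordinates, whose origin is the TCP and whose axes are the flange's). Camera axes: x right, y down, z forward; pixel columns grow to the right and rows downward; lengths in m; the calibration is good to about 2 mm. The wrist camera is an equidistant fisheye: a pixel r from the principal point sees the ray r / f radians off the axis. A picture is of the moment at which its call begins: read the wrist's pose just before it. calibration takes no time and is no camera call.
- ctrl.finish_job(): hands the job in; it is judged then, once.
The state is a dict: "time": time; "joints": joint angles; "joint_velocities": joint speeds; "joint_efforts": joint torques, N m; "position": TCP position; "ee_rot": TCP orientation; "ft_force": force on the tool from outside, world axes, zero at the start; "moment": the same for the moment, N m; "width": opening from 0.0 (shut) to 1.0 (fully open); "gripper_force": force on a finger pad.
Only numpy, scipy, OpenCV 4.12 (cv2) and the standard library are available. Lean on these libraries where they do the work, as an engineer would, in place of code of your own. Each camera call takes 0.05 s, during which the arm holds its last target. There are 200 camera calls.

## Working session

There is one attempt and no reset: what is moved stays moved. The work goes in short steps, Python scripts to look and compute and a shell command to move; the robot and the scene stay as the last step left them, time stands still between calls to the robot, and variables do not carry over. Pictures are saved under pics/ and viewed, at most 10 in all, crops included, and the job is handed in when it is done.

```bash
mkdir -p pics; ls
python3 - <<'E'
from rig import ctrl
import cv2,numpy as np
s=ctrl.read_state();print({k:np.round(v,3).tolist() for k,v in s.items()})
for n in("top","scene"):
    p,d=ctrl.camera(n);cv2.imwrite(f"pics/{n}.png",p[...,::-1]);np.save(f"{n}_d.npy",d);np.save(f"{n}_p.npy",p)
    print(n,ctrl.calibration(n))
E
```

```text
pics
{'time': 0.0, 'joints': [1.158, 0.478, 0.022, 1.556, -0.012, 1.109, -0.083], 'joint_velocities': [-0.0, -0.001, 0.001, 0.001, 0.001, 0.003, -0.001], 'joint_efforts': [-0.0, -59.645, 1.608, -28.119, 0.012, 0.01, 0.0], 'position': [0.202, -0.643, 0.23], 'ee_rot': [-0.001, 0.988, 0.152, -0.0], 'ft_force': [0.243, 0.78, -0.155], 'moment': [0.014, 0.03, -0.052], 'gripper_force': 0.0, 'width': 1.001}
top {'intrinsics': array([[476.07294229,   0.        , 279.60740738],
       [  0.        , 476.07294229, 213.36042911],
       [  0.        ,   0.        ,   1.        ]]), 'xyz': array([ 0.39661351, -0.01164891,  1.03833824]), 'attitude': array([-0.05506056,  0.70486422, -0.70351275,  0.07214274])}
scene {'intrinsics': array([[531.49241173,   0.        , 283.3979585 ],
       [  0.        , 531.49241173, 196.32348781],
       [  0.        ,   0.        ,   1.        ]]), 'xyz': array([ 1.21616074, -0.18572217,  0.98162641]), 'attitude': array([-0.24932186,  0.744741  ,  0.58799849, -0.19353872])}
```

View pics/top.png

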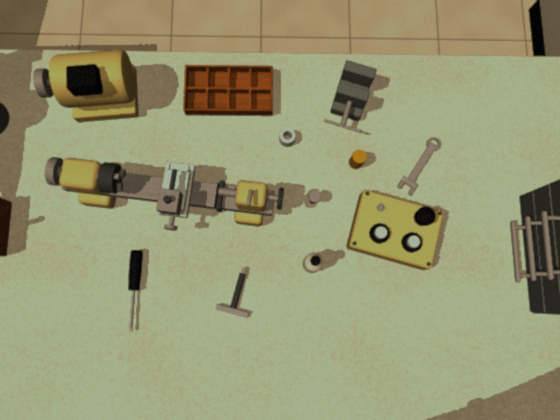

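View pics/scene.png

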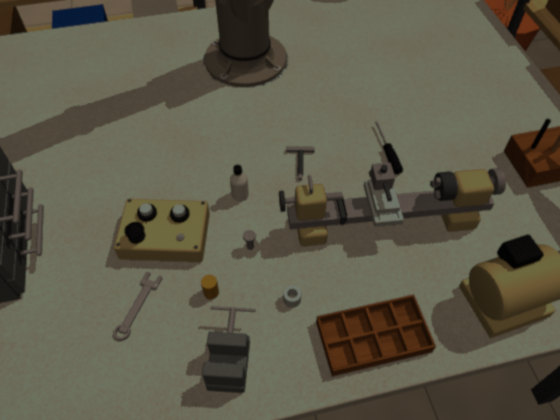

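The top view shows the lathe along row ~185: chuck at (110,178), tool post at (170,202), end stop at (221,195). The keys are at (380,233) and (413,242), and the stop dome is at (425,216). The scene view shows the same keys at (179,212) and (147,211), with the tool post at (382,175).

```bash
cat > h.py <<'E'
import numpy as np,cv2
from scipy.spatial.transform import Rotation as R
from rig import ctrl
def rot(q): return R.from_quat(np.roll(q,-1)).as_matrix()
def cloud(n,d):
    c=ctrl.calibration(n);K=c["intrinsics"];v,u=np.mgrid[:420,:560]
    P=np.stack([(u-K[0,2])/K[0,0],(v-K[1,2])/K[1,1],np.ones(u.shape)],-1)*d[...,None]
    return P@rot(c["attitude"]).T+c["xyz"]
E
python3 - <<'E'
from h import *
for n,boxes in(("top",dict(post=(155,185,188,220),keyL=(366,218,396,248),keyR=(399,228,428,254),stop=(412,203,440,228),bed=(40,155,280,225))),("scene",dict(post=(365,160,400,192),keyL=(165,198,192,226),keyR=(134,198,160,224)))):
    d=np.load(n+"_d.npy");p=np.load(n+"_p.npy");P=cloud(n,d);Z=P[...,2]
    print(n,"table z",np.median(Z[300:380,100:400]))
    for k,(a,b,c,e) in boxes.items():
        sub=P[b:e,a:c].reshape(-1,3);rgb=p[b:e,a:c].reshape(-1,3).astype(int)
        if k=="bed":
            m=(sub[:,2]>.06)&(sub[:,2]<.08);q=sub[m]
            l=cv2.fitLine(q[:,:2].astype(np.float32),cv2.DIST_HUBER,0,.01,.01).ravel();print("bed",m.sum(),l,q.min(0),q.max(0));continue
        if k=="post": m=(sub[:,2]>.132)&(sub[:,2]<.146)
        elif k=="stop": m=sub[:,2]>.07
        else: m=(sub[:,2]>.066)&(rgb.min(1)>120)
        q=sub[m];print(k,m.sum(),q.mean(0).round(4),q.min(0).round(4),q.max(0).round(4))
        if k=="post":print(cv2.minAreaRect(q[:,:2].astype(np.float32)*1000))
p=np.load("top_p.npy")
cv2.imwrite("pics/crop.png",np.hstack([cv2.resize(p[150:230,90:240,::-1],(750,400),interpolation=2)]))
E
```

```text
top table z -0.0006637949342379601
post 443 [0.5848 0.1807 0.139 ] [0.5619 0.1593 0.1321] [0.6169 0.2027 0.1441]
((590.3279418945312, 180.51870727539062), (40.7561149597168, 53.45026397705078), 83.35053253173828)
keyL 98 [ 0.5343 -0.2431  0.0733] [ 0.5239 -0.2551  0.0691] [ 0.5449 -0.2316  0.0773]
keyR 99 [ 0.5145 -0.3072  0.0828] [ 0.3966 -0.3216  0.0693] [ 0.5264 -0.0116  1.0383]
stop 299 [ 0.5653 -0.3301  0.0941] [ 0.3966 -0.3566  0.07  ] [ 0.5889 -0.0116  1.0383]
bed 2108 [0.1279676  0.9917784  0.6158571  0.16895826] [ 0.55277588 -0.02353311  0.06010146] [0.66932726 0.41758802 0.07995851]
scene table z 0.0007408499321264195
post 332 [0.5928 0.1779 0.1389] [0.5665 0.158  0.1321] [0.6338 0.2013 0.1459]
((600.23291015625, 178.7280731201172), (41.276634216308594, 68.06394958496094), 86.30528259277344)<stdin>:13: RuntimeWarning: Mean of empty slice.
  ret = um.true_divide(
Traceback (most recent call last):
ValueError: zero-size array to reduction operation minimum which has no identity
```

Run:
```python
from h import *
for n,boxes in(("top",dict(post=(155,185,188,220),keyL=(366,218,396,248),keyR=(399,228,428,254),stop=(412,203,440,228),chuck=(95,160,126,196),estop=(210,180,232,212))),("scene",dict(post=(365,160,400,192),keyL=(165,198,192,226),keyR=(134,198,160,224),chuck=(430,165,460,205)))):
    d=np.load(n+"_d.npy");p=np.load(n+"_p.npy");P=cloud(n,d)
    for k,(a,b,c,e) in boxes.items():
        sub=P[b:e,a:c].reshape(-1,3);rgb=p[b:e,a:c].reshape(-1,3).astype(int);g=d[b:e,a:c].ravel()>0
        lo,hi={"post":(.135,.144),"stop":(.07,.1),"chuck":(.12,.15),"estop":(.076,.09)}.get(k,(.069,.08))
        m=g&(sub[:,2]>lo)&(sub[:,2]<hi)
        q=sub[m]
        if len(q)<5:print(k,"few");continue
        lo5,hi5=np.percentile(q,[3,97],axis=0)
        print(n,k,m.sum(),"med",np.median(q,0).round(4),"mid",((lo5+hi5)/2).round(4),lo5.round(4),hi5.round(4))
        print("   rect",cv2.minAreaRect(q[:,:2].astype(np.float32)*1000))
p=np.load("top_p.npy");cv2.imwrite("pics/crop.png",cv2.resize(p[150:230,90:240,::-1],(750,400),interpolation=2))
s=ctrl.read_state();print(rot(s["ee_rot"]).round(3), ctrl.hold_point_z)
```

```text
top post 424 med [0.5839 0.1802 0.1393] mid [0.5852 0.1811 0.1393] [0.5642 0.162  0.1365] [0.6062 0.2003 0.1421]
   rect ((585.6177368164062, 181.16259765625), (40.80828094482422, 43.75992202758789), 82.9615478515625)
top keyL 115 med [ 0.5343 -0.242   0.0732] mid [ 0.5344 -0.243   0.0731] [ 0.524  -0.2538  0.0699] [ 0.5448 -0.2321  0.0762]
   rect ((534.5404052734375, -243.04202270507812), (24.526277542114258, 22.557456970214844), 41.103424072265625)
top keyR 119 med [ 0.5159 -0.3095  0.0728] mid [ 0.5154 -0.3101  0.0726] [ 0.5045 -0.3213  0.0695] [ 0.5263 -0.2988  0.0757]
   rect ((516.0086059570312, -309.78466796875), (23.723541259765625, 23.472991943359375), 46.84415054321289)
top stop 295 med [ 0.5677 -0.3345  0.0818] mid [ 0.568  -0.3353  0.0803] [ 0.5505 -0.3525  0.0744] [ 0.5855 -0.3182  0.0862]
   rect ((568.9583740234375, -336.620849609375), (38.48504638671875, 39.570037841796875), 29.715595245361328)
top chuck 634 med [0.6327 0.3015 0.1377] mid [0.6347 0.3042 0.1338] [0.6082 0.2808 0.1217] [0.6612 0.3275 0.1458]
   rect ((636.5819702148438, 303.76751708984375), (61.3067588
[... 572 characters left out ...]
 [ 0.5285 -0.2555  0.0699] [ 0.5497 -0.234   0.0775]
   rect ((539.7430419921875, -244.52471923828125), (23.817127227783203, 23.898462295532227), 87.42362213134766)
scene keyR 107 med [ 0.5214 -0.3122  0.0733] mid [ 0.5206 -0.3135  0.0732] [ 0.5084 -0.3258  0.0697] [ 0.5328 -0.3012  0.0766]
   rect ((530.8784790039062, -321.8431701660156), (26.62890625, 54.205650329589844), 50.155582427978516)
scene chuck 525 med [0.6445 0.2979 0.1361] mid [0.6407 0.3051 0.1337] [0.6158 0.2787 0.1216] [0.6656 0.3315 0.1457]
   rect ((636.3448486328125, 303.16400146484375), (51.28211212158203, 66.3791275024414), 68.16522216796875)
[[ 0.954  0.3   -0.001]
 [ 0.3   -0.954  0.001]
 [-0.    -0.002 -1.   ]] 0.0187
```

View pics/crop.png

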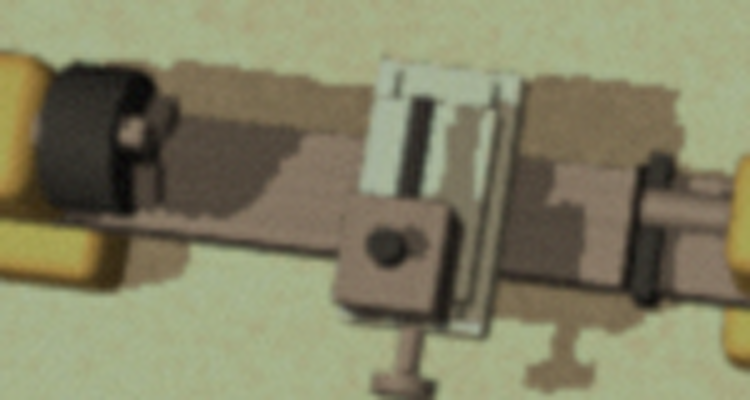

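The crop (5×, offset (90,150)) shows the tool post face at col ~338 and the chuck jaws ending at col ~165, so the gap is about 67 mm. The carriage is clear of the end stop at col ~635. I'll move over the bench with the fingers closing.

```bash
cat >> h.py <<'E'
def go(t,yaw):
    s=ctrl.read_state();M=rot(s["ee_rot"]);D=M.T@(np.array(t)-s["position"])*1000
    y=np.arctan2(M[1,0],M[0,0]);print("delta",D.round(1),"turnz",round(-(np.radians(yaw)-y),3),"yaw",np.degrees(y).round(1),"t",s["time"],"q",np.round(s["joints"],2),"F",np.round(s["ft_force"],1),"pos",np.round(s["position"],4))
E
python3 -m inch '{"hand":[0,0,0,0,0,0,0,0,0,0,0,0],"delta_pos":[[435,-223,0],[435,-223,0],[435,-223,0],[435,-223,0],[435,-223,0],[435,-223,0],[435,-223,0],[435,-223,0],[435,-223,0],[435,-223,0],[435,-223,0],[435,-223,0]],"turn":[[0,0,0.1],[0,0,0.2],[0,0,0.3],[0,0,0.426],[0,0,0.426],[0,0,0.426],[0,0,0.426],[0,0,0.426],[0,0,0.426],[0,0,0.426],[0,0,0.426],[0,0,0.426]]}' 30
python3 -c "
from h import *
go([.592,.236,.23],-7)"
```

```text
time: 1.1
position: [0.553, -0.2968, 0.231]
ee_rot: [-0.001, 0.998, -0.059, 0.0]
ft_force: [-0.3, -0.0, 0.6]
width: 0.001
gripper_force: 0.0
delta [ -24.  -533.7    1.8] turnz 0.004 yaw -6.8 t 1.1 q [ 0.43  0.4  -0.05  1.67  0.02  1.07 -1.31] F [-0.3 -0.   0.6] pos [ 0.553  -0.2968  0.231 ]
```

```bash
python3 -m inch '{"hand":[0,0,0,0,0,0,0,0,0,0,0,0],"delta_pos":[[-24,-534,0],[-24,-534,0],[-24,-534,0],[-24,-534,0],[-24,-534,0],[-24,-534,0],[-24,-534,0],[-24,-534,0],[-24,-534,0],[-24,-534,0],[-24,-534,0],[-24,-534,0]],"turn":[[0,0,0],[0,0,0],[0,0,0],[0,0,0],[0,0,0],[0,0,0],[0,0,0],[0,0,0],[0,0,0],[0,0,0],[0,0,0],[0,0,0]]}'
python3 -c "
from h import *
go([.592,.236,.16],-7)
for i in (0,):
  p,d=ctrl.camera('top');cv2.imwrite('pics/t2.png',p[...,::-1]);p,d=ctrl.camera('scene');cv2.imwrite('pics/s2.png',cv2.resize(p[100:260,250:530,::-1],(784,448),interpolation=2))
"
```

```text
time: 2.1
position: [0.5883, 0.1997, 0.231]
ee_rot: [0.0, 0.998, -0.061, -0.0]
ft_force: [0.8, 1.2, -0.1]
width: -0.002
gripper_force: 0.0
delta [ -0.7 -36.5  71. ] turnz 0.001 yaw -7.0 t 2.1 q [-0.25  0.4  -0.24  1.68  0.1   1.08 -2.21] F [ 0.8  1.2 -0.1] pos [0.5883 0.1997 0.231 ]
```

View pics/s2.png

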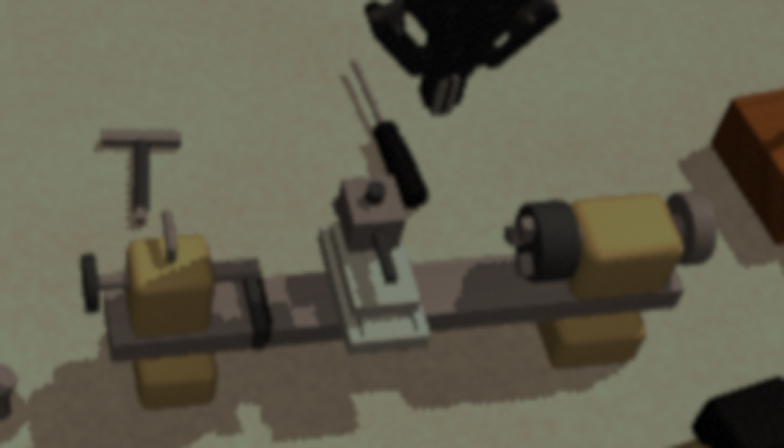

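The scaled scene crop shows the closed fingers at (440,105) with the wider knuckles about 75 mm above the tips. The gap between the post (405,215) and the chuck jaws (515,240) is free. I'll shift over and descend to z ≈ 0.12.

```bash
python3 -m inch '{"hand":[0,0,0,0,0,0,0,0,0,0],"delta_pos":[[-1,-30,0],[-1,-36,0],[-1,-36,20],[-1,-36,45],[-1,-36,65],[-1,-36,85],[-1,-36,100],[-1,-36,108],[-1,-36,111],[-1,-36,111]],"turn":[[0,0,0],[0,0,0],[0,0,0],[0,0,0],[0,0,0],[0,0,0],[0,0,0],[0,0,0],[0,0,0],[0,0,0]]}'
python3 -m inch '{"hand":[0,0,0,0,0,0,0,0,0,0,0,0],"delta_pos":[[0,4,0],[0,8,0],[0,12,0],[0,16,0],[0,20,0],[0,24,0],[0,27,0],[0,30,0],[0,33,0],[0,36,0],[0,39,0],[0,42,0]],"turn":[[0,0,0],[0,0,0],[0,0,0],[0,0,0],[0,0,0],[0,0,0],[0,0,0],[0,0,0],[0,0,0],[0,0,0],[0,0,0],[0,0,0]]}'
python3 -c "
from h import *
go([.587,.13,.12],-7)
p,d=ctrl.camera('scene');cv2.imwrite('pics/s3.png',cv2.resize(p[100:260,250:530,::-1],(784,448),interpolation=2))
"
```

```text
time: 3.03
position: [0.5919, 0.2331, 0.1199]
ee_rot: [0.0, 0.998, -0.061, -0.0]
ft_force: [0.0, -0.0, 0.0]
width: 0.003
gripper_force: 0.0
time: 4.03
position: [0.5872, 0.192, 0.1205]
ee_rot: [-0.0, 0.998, -0.061, 0.0]
ft_force: [2.4, 2.8, 2.7]
width: -0.001
gripper_force: 1.8
delta [ 7.3 61.6  0.5] turnz 0.001 yaw -6.9 t 4.0333 q [-0.25  0.51 -0.23  1.78  0.15  0.86 -2.23] F [2.4 2.8 2.7] pos [0.5872 0.192  0.1205]
```

View pics/s3.png

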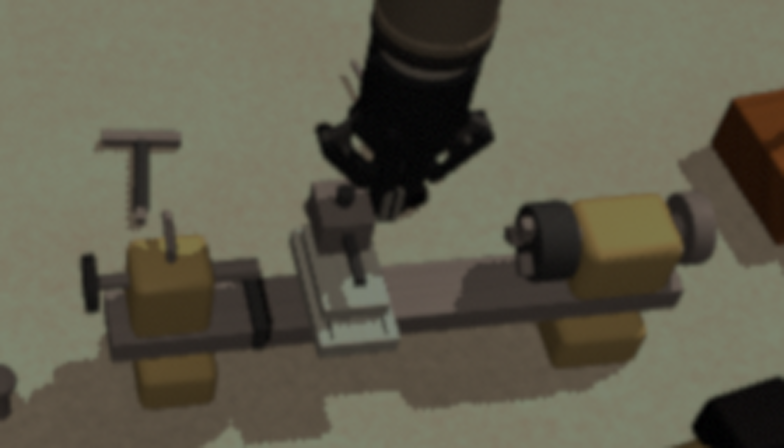

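The carriage has moved about 20 mm. The cross slide's edge is at col ~300 and the stop at col ~268, so about 25–30 mm is left. I'll keep pushing and slow down.

```bash
python3 -m inch '{"hand":[0,0,0,0,0,0,0,0,0,0],"delta_pos":[[0,3,0],[0,6,0],[0,9,0],[0,12,0],[0,14,0],[0,16,0],[0,18,0],[0,20,0],[0,21,0],[0,22,0]],"turn":[[0,0,0],[0,0,0],[0,0,0],[0,0,0],[0,0,0],[0,0,0],[0,0,0],[0,0,0],[0,0,0],[0,0,0]]}'
python3 -m inch '{"hand":[0,0,0,0],"delta_pos":[[0,1,0],[0,2,0],[0,3,0],[0,4,0]],"turn":[[0,0,0],[0,0,0],[0,0,0],[0,0,0]]}'
python3 -c "
from h import *
go([.587,.13,.12],-7)
p,d=ctrl.camera('top');cv2.imwrite('pics/t4.png',cv2.resize(p[150:230,90:240,::-1],(750,400),interpolation=2))
"
```

```text
time: 4.92
position: [0.5843, 0.17, 0.1202]
ee_rot: [0.0, 0.998, -0.061, -0.0]
ft_force: [1.8, 3.3, 0.9]
width: 0.002
gripper_force: 1.6
time: 5.25
position: [0.5839, 0.1662, 0.1203]
ee_rot: [0.0, 0.998, -0.061, 0.0]
ft_force: [2.4, 2.6, 0.3]
width: 0.001
gripper_force: 1.6
delta [ 7.5 35.5  0.3] turnz 0.001 yaw -6.9 t 5.25 q [-0.21  0.5  -0.23  1.81  0.14  0.85 -2.2 ] F [2.4 2.6 0.3] pos [0.5839 0.1662 0.1203]
```

View pics/t4.png

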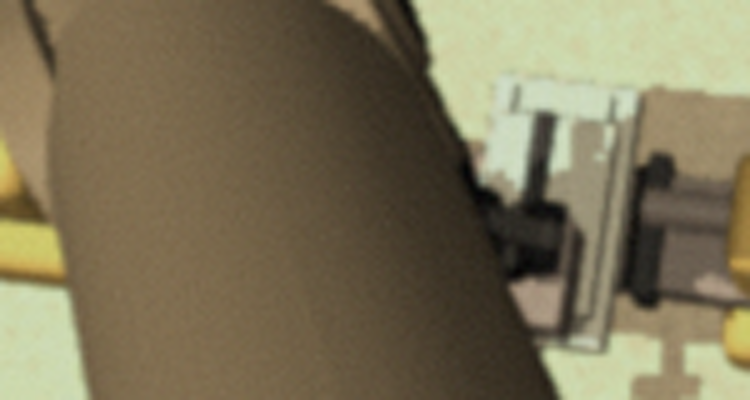

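The top crop shows the carriage edge (col ~615–635) within a few mm of the stop (col ~630). I'll finish in small steps and watch the force.

```bash
python3 -m inch '{"hand":[0,0,0,0,0],"delta_pos":[[0,1,0],[0,2,0],[0,3,0],[0,4,0],[0,4,0]],"turn":[[0,0,0],[0,0,0],[0,0,0],[0,0,0],[0,0,0]]}'
python3 -m inch '{"hand":[0,0,0,0],"delta_pos":[[0,1,0],[0,2,0],[0,3,0],[0,3,0]],"turn":[[0,0,0],[0,0,0],[0,0,0],[0,0,0]]}'
```

```text
time: 5.72
position: [0.5835, 0.164, 0.1203]
ee_rot: [-0.001, 0.998, -0.06, 0.0]
ft_force: [3.6, 7.1, -2.5]
width: 0.0
gripper_force: 3.5
time: 6.05
position: [0.5835, 0.1639, 0.1204]
ee_rot: [-0.003, 0.998, -0.059, 0.001]
ft_force: [5.8, 13.1, -4.8]
width: -0.001
gripper_force: 6.4
```

The TCP stopped with force rising to about 14 N, so the carriage is against the pad. I'll hold briefly, back off, and lift while starting to open the fingers.

```bash
python3 -m inch '{"hand":[0,0,0,0,0,0,0,0,0,0,0,0],"delta_pos":[[0,0,0],[0,0,0],[0,0,0],[0,-10,0],[0,-20,0],[0,-24,0],[0,-24,-20],[0,-24,-50],[0,-24,-80],[0,-24,-110],[0,-24,-110],[0,-24,-110]],"turn":[[0,0,0],[0,0,0],[0,0,0],[0,0,0],[0,0,0],[0,0,0],[0,0,0],[0,0,0],[0,0,0],[0,0,0],[0,0,0],[0,0,0]]}'
python3 -c "
from h import *
go([.5275,-.278,.23],-15.5)"
```

```text
time: 7.05
position: [0.5866, 0.183, 0.2321]
ee_rot: [-0.0, 0.998, -0.061, 0.001]
ft_force: [-0.1, 0.5, -0.9]
width: -0.003
gripper_force: 0.0
delta [ -2.7 464.7   1.9] turnz 0.149 yaw -7.0 t 7.05 q [-0.22  0.39 -0.24  1.69  0.1   1.07 -2.19] F [-0.1  0.5 -0.9] pos [0.5866 0.183  0.2321]
```

```bash
python3 -m inch '{"hand":[0,0,0,56,56,56,56,56,56,56,56,56],"delta_pos":[[-3,465,0],[-3,465,0],[-3,465,0],[-3,465,0],[-3,465,0],[-3,465,0],[-3,465,0],[-3,465,0],[-3,465,0],[-3,465,0],[-3,465,0],[-3,465,0]],"turn":[[0,0,0],[0,0,0.05],[0,0,0.1],[0,0,0.149],[0,0,0.149],[0,0,0.149],[0,0,0.149],[0,0,0.149],[0,0,0.149],[0,0,0.149],[0,0,0.149],[0,0,0.149]]}'
python3 -c "
from h import *
p,d=ctrl.camera('wrist');s=ctrl.read_state();print(s['width'],ctrl.calibration('wrist'));cv2.imwrite('pics/w.png',p[...,::-1])
np.save('w.npy',p);np.save('wd.npy',d)
go([.5275,-.278,.1],-15.5)"
```

```text
time: 8.05
position: [0.5222, -0.2872, 0.2286]
ee_rot: [0.002, 0.99, -0.14, -0.002]
ft_force: [-0.7, -0.3, -1.0]
width: 0.654
gripper_force: 0.0
0.6588935394559308 {'intrinsics': array([[325.1922621 ,   0.        , 273.80487701],
       [  0.        , 325.1922621 , 207.96402949],
       [  0.        ,   0.        ,   1.        ]]), 'hand_eye': array([[-7.54137697e-04, -9.50907837e-01, -3.09473288e-01,
         8.01416457e-02],
       [ 9.99999571e-01, -5.50909518e-04, -7.44081006e-04,
         7.93275141e-04],
       [ 5.37060680e-04, -3.09473716e-01,  9.50907845e-01,
        -1.42238512e-01],
       [ 0.00000000e+00,  0.00000000e+00,  0.00000000e+00,
         1.00000000e+00]])}
delta [  2.9  -8.5 128.5] turnz -0.01 yaw -16.1 t 8.1 q [ 0.41  0.35 -0.02  1.75  0.01  1.04 -1.47] F [ 0.6 -0.8 -0.3] pos [ 0.523  -0.285   0.2285]
```

View pics/w.png

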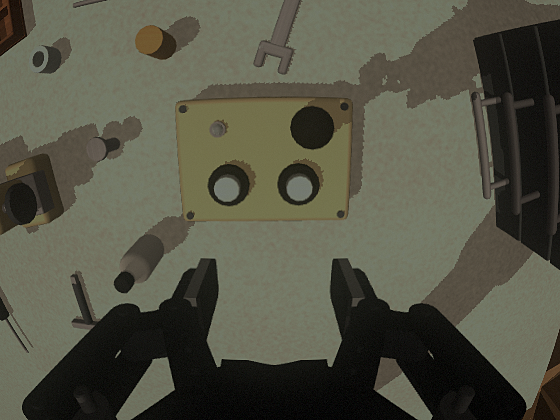

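The wrist view shows the keys at (228,190) and (299,187), the stop dome at (312,128), and the fingertips at about (205,262) and (342,262). I'll let it settle and measure the keys and tips in tool coordinates.

```bash
python3 -m inch '{"hand":[56,56,56],"delta_pos":[[3,-7,20],[3,-7,40],[3,-7,40]],"turn":[[0,0,-0.01],[0,0,-0.01],[0,0,-0.01]]}'
python3 - <<'E'
from h import *
s=ctrl.read_state();p,d=ctrl.camera("wrist")
c=ctrl.calibration("wrist");K=c["intrinsics"];H=c["hand_eye"];M=rot(s["ee_rot"])
v,u=np.mgrid[:420,:560];a=(u-K[0,2])/K[0,0];b=(v-K[1,2])/K[0,0];r=np.hypot(a,b)+1e-9
ray=np.stack([a/r*np.sin(r),b/r*np.sin(r),np.cos(r)],-1)
T=(ray/ray[...,2:]*d[...,None])@H[:3,:3].T+H[:3,3]           # depth points, tool frame
rt=ray@H[:3,:3].T
W=T@M.T+s["position"]
m=((p.min(2)>130)&(np.ptp(p.astype(int),axis=2)<45)&(W[...,2]>.066)&(W[...,2]<.082)&(d>0)).astype(np.uint8)
n,l,st,ce=cv2.connectedComponentsWithStats(m)
for i in range(1,n):
    if st[i,4]>150:
        x,y=ce[i];R_=rt[int(round(y)),int(round(x))];
        zt=(s["position"][2]-.074)  # tool z of key top (tool points down)
        q=R_*(zt-H[2,3])/R_[2]+H[:3,3]
        print("key px",ce[i].round(),st[i,4],"plane tool mm",(q*1000).round(1),"depth tool mm",(np.median(T[l==i],0)*1000).round(1),"world",(M@q+s["position"]).round(4),"z by depth",np.median(W[l==i],0)[2])
f=(d>0)&(T[...,2]>-.03)&(T[...,2]<.006)&(abs(T[...,0])<.03)
for sg in(-1,1):
    q=T[f&(T[...,1]*sg>0)&(abs(T[...,1])<.07)]*1000;print("finger",len(q),q.min(0).round(1),q.max(0).round(1))
go([.5275,-.278,.1],-15.5);print(s["width"])
E
```

```text
time: 8.35
position: [0.5286, -0.2695, 0.1853]
ee_rot: [-0.001, 0.992, -0.129, -0.004]
ft_force: [-0.3, 0.3, -1.5]
width: 0.656
gripper_force: 0.0
finger 1096 [-10.5 -41.2 -29.9] [ 12.5 -26.8  -2.2]
finger 1099 [-10.7  28.2 -30. ] [12.4 42.5 -2.6]
delta [ 0.8  8.1 87.3] turnz 0.012 yaw -14.8 t 8.4 q [ 0.39  0.39 -0.03  1.79  0.02  0.96 -1.48] F [0.1 0.  0.4] pos [ 0.5294 -0.2702  0.1873]
0.6557889514768188
```

```bash
python3 -m inch '{"hand":[56,56,56,56],"delta_pos":[[0,8,10],[0,8,20],[0,8,20],[0,8,20]],"turn":[[0,0,0.01],[0,0,0.01],[0,0,0.01],[0,0,0.01]]}'
python3 - <<'E'
from h import *
s=ctrl.read_state();p,d=ctrl.camera("wrist");cv2.imwrite("pics/w2.png",p[...,::-1])
c=ctrl.calibration("wrist");K=c["intrinsics"];H=c["hand_eye"];M=rot(s["ee_rot"])
v,u=np.mgrid[:420,:560];a=(u-K[0,2])/K[0,0];b=(v-K[1,2])/K[0,0];r=np.hypot(a,b)+1e-9
ray=np.stack([a/r*np.sin(r),b/r*np.sin(r),np.cos(r)],-1);rt=ray@H[:3,:3].T
T=(rt/ray[...,2:]*d[...,None])+H[:3,3];W=T@M.T+s["position"]
m=((p.min(2)>105)&(W[...,2]>.06)&(W[...,2]<.09)&(d>0)).astype(np.uint8)
n,l,st,ce=cv2.connectedComponentsWithStats(m)
print("n",n,p.max(),sorted(st[1:,4])[-5:])
for i in range(1,n):
    if st[i,4]>150:
        x,y=ce[i];R_=rt[int(round(y)),int(round(x))];zt=s["position"][2]-.074
        q=R_*(zt-H[2,3])/R_[2]+H[:3,3]
        print(ce[i].round(),st[i],"plane",(q*1000).round(1),"depth",(np.median(T[l==i],0)*1000).round(1),"world",(M@q+s["position"]).round(4),np.median(W[l==i],0).round(4))
go([.5275,-.278,.1],-15.5);print(s["width"],s["ee_rot"])
E
```

```text
time: 8.73
position: [0.529, -0.28, 0.1699]
ee_rot: [-0.0, 0.991, -0.135, -0.001]
ft_force: [-0.1, -0.4, 0.3]
width: 0.656
gripper_force: 0.0
n 3 148 [np.int32(645), np.int32(651)]
[228. 214.] [213 200  30  28 645] plane [ -2.3 -35.1  95.9] depth [ -2.1 -35.2  96.5] world [ 0.536  -0.2455  0.074 ] [ 0.5363 -0.2453  0.0734]
[317. 214.] [302 200  30  28 651] plane [-2.3 34.3 95.9] depth [-2.3 34.  96.5] world [ 0.5174 -0.3123  0.074 ] [ 0.5176 -0.3121  0.0734]
delta [-2.4 -1.4 70.4] turnz 0.0 yaw -15.5 t 8.7833 q [ 0.4   0.42 -0.03  1.8   0.01  0.92 -1.47] F [ 0.4 -0.3  0.1] pos [ 0.5294 -0.28    0.1704]
0.6555239756331179 [-7.44884815e-05  9.90851571e-01 -1.34955189e-01 -5.06524683e-04]
```

View pics/w2.png

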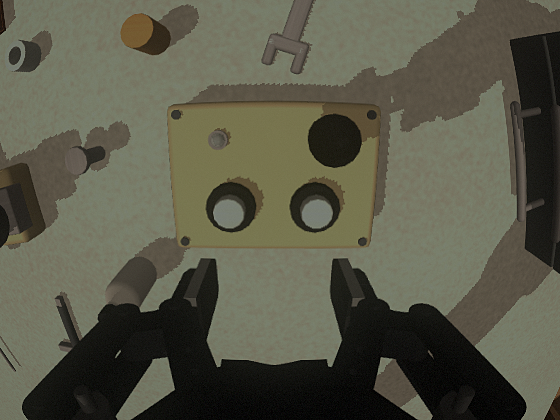

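The keys at (231,214) and (317,214) line up with the fingertips: tool y ±35 mm, x −2.3 mm. Contact should come about 98 mm down.

```bash
python3 -m inch '{"hand":[56,56,56,56,56,56,56,56,56,56],"delta_pos":[[-3,0,15],[-3,0,32],[-3,0,50],[-3,0,66],[-3,0,78],[-3,0,86],[-3,0,90],[-3,0,93],[-3,0,93],[-3,0,93]],"turn":[[0,0,0],[0,0,0],[0,0,0],[0,0,0],[0,0,0],[0,0,0],[0,0,0],[0,0,0],[0,0,0],[0,0,0]]}'
python3 -m inch '{"hand":[56,56,56,56,56,56,56],"delta_pos":[[0,0,2],[0,0,4],[0,0,6],[0,0,8],[0,0,10],[0,0,10],[0,0,10]],"turn":[[0,0,0],[0,0,0],[0,0,0],[0,0,0],[0,0,0],[0,0,0],[0,0,0]]}'
```

```text
time: 9.62
position: [0.527, -0.2793, 0.0779]
ee_rot: [0.0, 0.991, -0.135, 0.001]
ft_force: [0.3, 0.1, 0.3]
width: 0.651
gripper_force: 0.0
time: 10.2
position: [0.5267, -0.2792, 0.0676]
ee_rot: [0.0, 0.991, -0.135, 0.0]
ft_force: [-0.7, 1.0, 5.1]
width: 0.655
gripper_force: 2.3
```

```bash
python3 -m inch '{"hand":[56,56,56,56,56,56,56,56],"delta_pos":[[0,0,2],[0,0,4],[0,0,6],[0,0,7],[0,0,8],[0,0,9],[0,0,9],[0,0,9]],"turn":[[0,0,0],[0,0,0],[0,0,0],[0,0,0],[0,0,0],[0,0,0],[0,0,0],[0,0,0]]}'
```

```text
time: 10.87
position: [0.5268, -0.2792, 0.0616]
ee_rot: [0.0, 0.991, -0.135, 0.0]
ft_force: [-9.4, 5.4, 30.9]
width: 0.651
gripper_force: 15.5
```

Both keys have bottomed (31 N, z down 8+ mm). I'll hold for about 3.7 s.

```bash
H='x'; python3 -m inch '{"hand":[56,56,56,56,56,56,56,56,56,56,56,56],"delta_pos":[[0,0,0],[0,0,0],[0,0,0],[0,0,0],[0,0,0],[0,0,0],[0,0,0],[0,0,0],[0,0,0],[0,0,0],[0,0,0],[0,0,0]],"turn":[[0,0,0],[0,0,0],[0,0,0],[0,0,0],[0,0,0],[0,0,0],[0,0,0],[0,0,0],[0,0,0],[0,0,0],[0,0,0],[0,0,0]]}'
python3 -c "
from h import *
s=ctrl.read_state();print(s['moment'],rot(s['ee_rot']).T@s['moment'])
p,d=ctrl.camera('wrist');cv2.imwrite('pics/w3.png',p[...,::-1])"
python3 -m inch '{"hand":[56,56,56,56,56,56,56,56,56,56,56,56],"delta_pos":[[0,0,0],[0,0,0],[0,0,0],[0,0,0],[0,0,0],[0,0,0],[0,0,0],[0,0,0],[0,0,0],[0,0,0],[0,0,0],[0,0,0]],"turn":[[0,0,0],[0,0,0],[0,0,0],[0,0,0],[0,0,0],[0,0,0],[0,0,0],[0,0,0],[0,0,0],[0,0,0],[0,0,0],[0,0,0]]}'
python3 -m inch '{"hand":[56,56,56,56,56,56,56,56,56,56,56,56],"delta_pos":[[0,0,0],[0,0,0],[0,0,0],[0,0,0],[0,0,0],[0,0,0],[0,0,0],[0,0,0],[0,0,0],[0,0,0],[0,0,0],[0,0,0]],"turn":[[0,0,0],[0,0,0],[0,0,0],[0,0,0],[0,0,0],[0,0,0],[0,0,0],[0,0,0],[0,0,0],[0,0,0],[0,0,0],[0,0,0]]}'
python3 -m inch '{"hand":[56,56,56,56,56,56,56,56],"delta_pos":[[0,0,0],[0,0,0],[0,0,0],[0,0,0],[0,0,0],[0,0,0],[0,0,0],[0,0,0]],"turn":[[0,0,0],[0,0,0],[0,0,0],[0,0,0],[0,0,0],[0,0,0],[0,0,0],[0,0,0]]}'
```

```text
time: 11.87
position: [0.5268, -0.2792, 0.0616]
ee_rot: [0.0, 0.991, -0.135, 0.0]
ft_force: [-9.0, 4.7, 31.7]
width: 0.658
gripper_force: 15.5
[1.0537892  2.11210281 0.03196485] [ 0.45110619 -2.3168859  -0.0318531 ]
time: 12.92
position: [0.5268, -0.2792, 0.0616]
ee_rot: [0.0, 0.991, -0.135, 0.0]
ft_force: [-10.0, 4.9, 30.8]
width: 0.652
gripper_force: 15.5
time: 13.92
position: [0.5268, -0.2792, 0.0616]
ee_rot: [0.0, 0.991, -0.135, 0.0]
ft_force: [-9.7, 5.9, 30.7]
width: 0.654
gripper_force: 15.5
time: 14.58
position: [0.5268, -0.2792, 0.0616]
ee_rot: [0.0, 0.991, -0.135, 0.0]
ft_force: [-9.7, 4.4, 30.8]
width: 0.654
gripper_force: 15.5
```

View pics/w3.png

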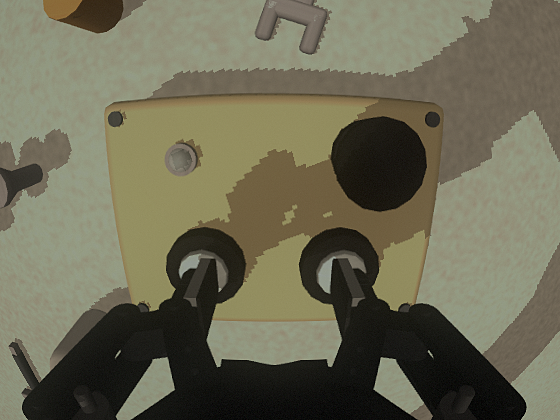

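The wrist view shows a fingertip on each key, both sunk nearly level with their collars, at (205,275) and (340,275). Held for over 3.7 s, so I'll release straight up.

```bash
python3 -m inch '{"hand":[56,56,56,56,56,56,56,56,56,56,56,56],"delta_pos":[[0,0,-4],[0,0,-8],[0,0,-12],[0,0,-17],[0,0,-25],[0,0,-40],[0,0,-60],[0,0,-85],[0,0,-105],[0,0,-105],[0,0,-105],[0,0,-105]],"turn":[[0,0,0],[0,0,0],[0,0,0],[0,0,0],[0,0,0],[0,0,0],[0,0,0],[0,0,0],[0,0,0],[0,0,0],[0,0,0],[0,0,0]]}'
python3 - <<'E'
from h import *
p,d=ctrl.camera("scene");W=cloud("scene",d)
for k,(a,b,c,e) in dict(keyL=(165,198,192,226),keyR=(134,198,160,224)).items():
    z=W[b:e,a:c,2].ravel();z=z[(d[b:e,a:c].ravel()>0)&(z>.055)&(z<.09)];print(k,len(z),np.percentile(z,[50,90]))
z0=np.load("scene_d.npy");print("wd",ctrl.read_state()["ft_force"])
cv2.imwrite("pics/s5.png",p[...,::-1])
E
```

```text
time: 15.58
position: [0.526, -0.2789, 0.1627]
ee_rot: [-0.0, 0.991, -0.135, -0.001]
ft_force: [0.3, -1.3, 0.1]
width: 0.657
gripper_force: 0.0
keyL 271 [0.06325919 0.07427814]
keyR 287 [0.06363092 0.07509454]
wd [-0.61828361 -0.14971188 -1.07111985]
```

View pics/s5.png

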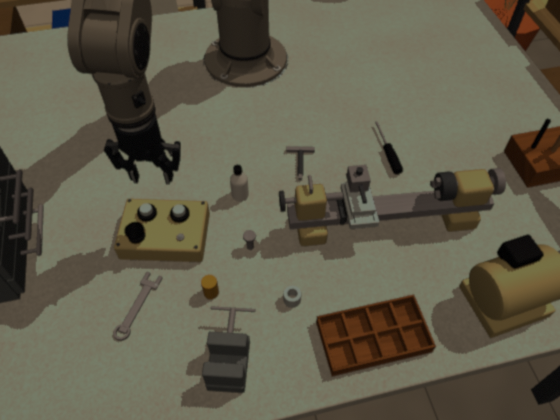

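The scene view shows the carriage at the stop (343–360, 205), both keys back up (z ≈ 0.074) and the loose things where they were. The arm is clear, so I'll hand the job in.

```bash
python3 -c "
from rig import ctrl
print(ctrl.finish_job())"
```

```text
the job is handed in; nothing more can be done
None
```

Job handed in after about 16 s: the carriage is against its end stop, both start keys were held down together for over 3.7 s and sprang back up, and the loose things and stop button look untouched in the last picture; no verdict was returned.

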